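Put the router's tools back into their own rack pockets

TASK

The router fetches its tools by pocket, and all four tool holders have been put back into wrong pockets of the rack: swap them round so that each tool stands in the pocket of its own colour. The grey spare pocket is free for parking a tool on the way and must be empty at the end. Keep every tool upright, never laid or dropped on the bench, and let each sit fully home on its flange.

Things in the scene. Friction and masses are not known exactly. Their poses are not given: they have to be found in the camera images.
- red_tool_mid (a point): red tool: upright steel taper holder, red top disc and ring, pointed dark V-cutter (24 mm wide). Point: on its axis, mid collet nut (grip here: round, 42 mm wide, 25 mm tall), 37.5 mm above the underside of the flange (46 mm wide, 26 mm tall) on which it seats. Cutter tip 37.5 mm above the point; taper (32 mm wide, narrowing) and stud end 107 mm below it. z up along the tool. 0.6 kg. Cannot stand on the bench.
- blue_tool_mid (a point): blue tool: upright steel taper holder, blue top disc and ring, short wide dark cutter with brass inserts (26 mm wide). Point: on its axis, mid collet nut (grip here: round, 42 mm wide, 25 mm tall), 37.5 mm above the underside of the flange (46 mm wide, 26 mm tall) on which it seats. Cutter tip 37.5 mm above the point; taper (32 mm wide, narrowing) and stud end 107 mm below it. z up along the tool. 0.6 kg. Cannot stand on the bench.
- yellow_tool_mid (a point): yellow tool: upright steel taper holder, yellow top disc and ring, bright spiral cutter (18 mm wide). Point: on its axis, mid collet nut (grip here: round, 42 mm wide, 25 mm tall), 37.5 mm above the underside of the flange (46 mm wide, 26 mm tall) on which it seats. Cutter tip 37.5 mm above the point; taper (32 mm wide, narrowing) and stud end 107 mm below it. z up along the tool. 0.6 kg. Cannot stand on the bench.
- green_tool_mid (a point): green tool: upright steel taper holder, green top disc and ring, slim brass-coloured round-nosed cutter (16 mm wide). Point: on its axis, mid collet nut (grip here: round, 42 mm wide, 25 mm tall), 37.5 mm above the underside of the flange (46 mm wide, 26 mm tall) on which it seats. Cutter tip 37.5 mm above the point; taper (32 mm wide, narrowing) and stud end 107 mm below it. z up along the tool. 0.6 kg. Cannot stand on the bench.
- red_pocket_mouth (a point): red pocket, home of the red tool: flat round red collar, 82 mm wide, on a fixed black 86 x 86 mm insert of the rack, with a 34 mm through hole. Point: hole centre at the collar's top face, 88 mm above the bench; z up, y along the row. A seated tool's own point lies 37.5 mm above it. The five pockets form one straight row, 90 mm apart, in varying order.
- blue_pocket_mouth (a point): blue pocket, home of the blue tool: flat round blue collar, 82 mm wide, on a fixed black 86 x 86 mm insert of the rack, with a 34 mm through hole. Point: hole centre at the collar's top face, 88 mm above the bench; z up, y along the row. A seated tool's own point lies 37.5 mm above it. The five pockets form one straight row, 90 mm apart, in varying order.
- yellow_pocket_mouth (a point): yellow pocket, home of the yellow tool: flat round yellow collar, 82 mm wide, on a fixed black 86 x 86 mm insert of the rack, with a 34 mm through hole. Point: hole centre at the collar's top face, 88 mm above the bench; z up, y along the row. A seated tool's own point lies 37.5 mm above it. The five pockets form one straight row, 90 mm apart, in varying order.
- green_pocket_mouth (a point): green pocket, home of the green tool: flat round green collar, 82 mm wide, on a fixed black 86 x 86 mm insert of the rack, with a 34 mm through hole. Point: hole centre at the collar's top face, 88 mm above the bench; z up, y along the row. A seated tool's own point lies 37.5 mm above it. The five pockets form one straight row, 90 mm apart, in varying order.
- grey_pocket_mouth (a point): grey pocket (spare, empty at the start): flat round grey collar, 82 mm wide, on a fixed black 86 x 86 mm insert of the rack, with a 34 mm through hole. Point: hole centre at the collar's top face, 88 mm above the bench; z up, y along the row. A seated tool's own point lies 37.5 mm above it. The five pockets form one straight row, 90 mm apart, in varying order.

How it is judged:
By the outcome, as a careful person would: the job done as asked, in the order asked, and still so for the second after the job is handed in, with the robot touching nothing.
It also fails if it takes over 102 s, if anything falls off the work surface, if the arm or the gripper's body presses on something with over 40 N, if the wrist force passes 120 N, or if a joint passes its speed limit or range.

ROBOT

A 6-joint arm with a two-finger parallel gripper is mounted at the origin on a cart in front of the work surface, level with it; the furniture and walls round the work are solid. World frame = base frame: x ahead of the robot, y to its left, z up, the work surface at z = 0. Lengths are in m, angles in rad, forces in N, time in s.
With the tool pointing down it reaches from about 0.275 to 0.75 m from the base axis. Payload 10.2 kg.
Tool frame: the origin (TCP) lies midway between the tips of the shut fingers; the grasp point (between the pads) lies 19 mm behind it (env.hold_point_z is the distance from the TCP to the grasp point, in m); x points along the fingers, z is the direction in which the jaws open and shut, and the axes are right-handed (so a half turn about x gives the same grasp; the last joint's range is limited). The gripper opens to 85 mm and grips with 20 to 120 N. Pads are 22 mm wide; open, the fingers measure 114 mm over their backs; the gripper's body (76 mm by 85 mm) begins 54 mm behind the grasp point. The pads swing forward as they close: fully open they stand 13 mm farther back than shut.
Start: joints at [-1.511, 0.313, 1.498, -0, 1.331, -0.223], TCP at [0.146, -0.504, 0.231] pointing down, gripper open.
Joint ranges: [-2.94, 2.94], [-0.97, 2.17], [0.19, 2.56], [-1.23, 4.37], [0.02, 3.11], [-2.88, 2.88]. Speed limits (rad/s): [2.39, 2.39, 3.01, 3.14, 3.14, 3.14].

INTERFACE

Orientations are given as a unit quaternion [x, y, z, w].
In Python, from bench import env, kinematics, monitor, eyes, job gives the robot as it stands. The module is installed in compiled form; this text tells all that it offers. Calls block until the motion is done:
- env.reach(position, orientation): joint-space move of the TCP to a pose.
- env.movel(position, velocity=0.15, frame=None, guard=None): straight line of the TCP; frame=None keeps the orientation; velocity is the mean speed in m/s. With guard (N) it stops when the force on the tool has changed by that much, and returns True; else False.
- env.set_joints(angles): joint-space move.
- env.release() and env.close_gripper(effort=None): open the fingers fully, or close them until they stop; effort is the grip in N (None keeps the last).
- env.hold(seconds).
- kinematics.ik(position, orientation): joint angles nearest the present ones, or None.
- monitor.sense(): the state.
- eyes.grab_frame(name): name is "side" or "top"; returns a dict with "frame" (420x560x3 uint8, red, green, blue), "mtx" (3x3 intrinsics, pixels), "view" (4x4, takes a point from world to camera coordinates). Camera axes: x right, y down, z forward; pixel columns grow to the right and rows downward; lengths in m; the calibration is good to about 2 mm. A picture is of the moment at which its call begins. There is no depth.
A pose or a line that the arm cannot do raises env.MotionError and nothing moves.
- job.hand_in(): hands the job in, once; it reports no verdict.
The state is a dict: "clock": time; "joints": joint angles; "qvel": joint speeds; "joint_efforts": joint torques, N m; "position": TCP position; "ee_rot": TCP orientation; "contact_force": force on the tool from outside, world axes, zero at the start; "ft_torque": the same for the moment, N m; "finger_gap": opening from 0.0 (shut) to 1.0 (fully open).
Only numpy, scipy, OpenCV 4.12 (cv2) and the standard library are available. Lean on these libraries where they do the work, as an engineer would, in place of code of your own. Each camera call takes 0.05 s, during which the arm holds its last target.

## Working session

There is one attempt and no reset: what is moved stays moved. The work goes in short steps, each a Python script; the robot and the scene stay as the last script left them, time stands still between calls to the robot, and variables do not carry over. Pictures are saved under pics/ and viewed, and the job is handed in when it is done.

```bash
mkdir -p pics
python3 - <<'E'
from bench import env, kinematics, monitor, eyes, job
import cv2,numpy as np
for n in("side","top"):
    d=eyes.grab_frame(n); cv2.imwrite(f"pics/{n}0.png",d["frame"][:,:,::-1]); print(n,d["mtx"].tolist(),np.round(d["view"],4).tolist())
    np.savez(f"{n}0.npz",**d)
s=monitor.sense();print(s)
print(env.hold_point_z)
E
```

```text
side [[440.267910653335, 0.0, 278.8158705276623], [0.0, 440.267910653335, 211.75858868349295], [0.0, 0.0, 1.0]] [[0.9993, -0.0346, 0.015, -0.539], [0.0014, -0.3619, -0.9322, 0.144], [0.0377, 0.9316, -0.3616, 0.9255], [0.0, 0.0, 0.0, 1.0]]
top [[504.48398027708294, 0.0, 275.5852396081527], [0.0, 504.48398027708294, 215.84938909974971], [0.0, 0.0, 1.0]] [[0.0005, -0.9999, 0.0135, -0.0622], [-0.9939, -0.002, -0.1103, 0.5485], [0.1103, -0.0133, -0.9938, 0.9753], [0.0, 0.0, 0.0, 1.0]]
{'clock': 0.1, 'joints': array([-1.51139864e+00,  3.13372025e-01,  1.49835649e+00,  1.94547684e-05,
        1.33098591e+00, -2.23388248e-01]), 'qvel': array([ 1.47366116e-04, -1.59345588e-03, -3.94504844e-03, -1.12573421e-03,
       -6.21998549e-05,  1.02386851e-03]), 'joint_efforts': array([ 3.24509136e-03, -4.12894893e+01, -2.60139585e+01, -1.01889891e-04,
        3.00638567e-03,  2.21890453e-06]), 'position': array([ 0.14647715, -0.50391879,  0.23080531]), 'ee_rot': array([ 0.4248572 ,  0.56572185, -0.42424362,  0.56521898]), 'contact_force': array([-1.11463036,  0.74290907, -0.53977114]), 'ft_torque': array([ 0.06571379, -0.01770592, -0.0047325 ]), 'finger_gap': 1.0020759341382803}
0.0187
```

View pics/side0.png

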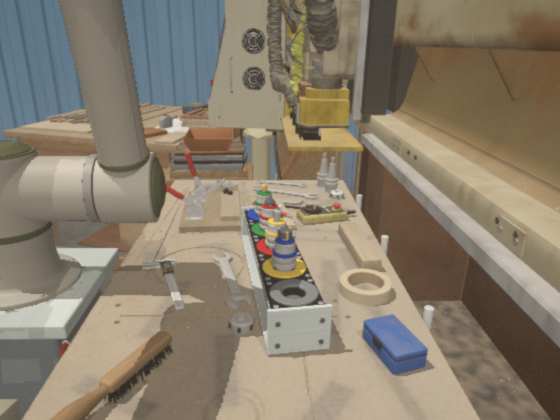

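View pics/top0.png

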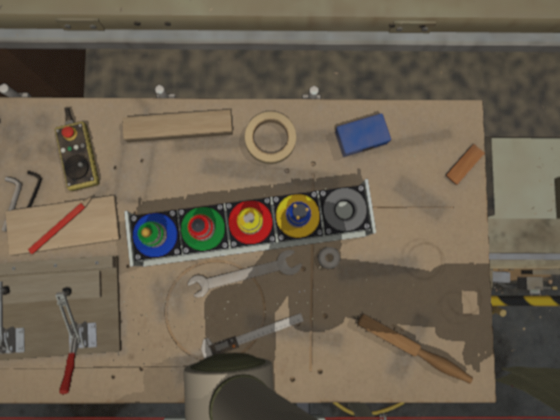

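The top view shows the row from (155,235) to (345,210). The pockets run blue, green, red, yellow, grey, and they hold green, red, yellow, blue and nothing. I'll measure the collars at z=0.088.

```bash
cat > h.py <<'E'
import numpy as np,cv2
def ray(d,u,v,z):
    K,V=d["mtx"],d["view"];R,t=V[:3,:3],V[:3,3];C=-R.T@t
    w=R.T@np.linalg.inv(K)@np.array([u,v,1.]);return C+w*(z-C[2])/w[2]
def proj(d,p):
    c=d["view"][:3,:3]@np.asarray(p)+d["view"][:3,3];q=d["mtx"]@c;return q[:2]/q[2]
E
python3 - <<'E'
from h import *
d=dict(np.load("top0.npz"));f=d["frame"]
hsv=cv2.cvtColor(f,cv2.COLOR_RGB2HSV);H,S,V=cv2.split(hsv)
col={"blue":(105,125),"green":(50,85),"red":(0,8),"yellow":(20,32)}
roi=np.zeros(H.shape,bool);roi[175:270,125:375]=1
out=f[:,:,::-1].copy()
def fit(pts_px,z):
    P=np.array([ray(d,u,v,z)[:2] for u,v in pts_px])
    for _ in range(5):
        A=np.c_[2*P,np.ones(len(P))];s=np.linalg.lstsq(A,(P**2).sum(1),rcond=None)[0]
        c=s[:2];r=np.sqrt(s[2]+c@c);e=np.abs(np.hypot(*(P-c).T)-r);P=P[e<max(np.median(e)*2.5,.0008)]
    return c,r,e.mean(),len(P)
for k,(a,b) in col.items():
    m=((H>=a)&(H<=b)|((H>174) if k=="red" else False))&(S>130)&(V>50)&roi
    m=m.astype(np.uint8)
    n,L,st,ce=cv2.connectedComponentsWithStats(m)
    i=1+np.argsort(-st[1:,4])[:2]
    print(k,st[i].tolist())
    mm=(L==i[0]).astype(np.uint8)
    c=max(cv2.findContours(mm,cv2.RETR_EXTERNAL,cv2.CHAIN_APPROX_NONE)[0],key=len)
    hull=cv2.convexHull(c)[:,0]; print("  collar",fit(c[:,0],.088))
    ct=fit(c[:,0],.088)[0]
    u=proj(d,[*ct,.088]);cv2.circle(out,tuple(int(x) for x in u.round()),1,(255,255,255),-1)
    # small = tool
cv2.imwrite("pics/z.png",cv2.resize(out[170:275,120:380],None,fx=3,fy=3,interpolation=cv2.INTER_CUBIC))
E
```

```text
blue [[133, 213, 45, 44, 963], [287, 206, 23, 20, 141]]
  collar (array([0.50680355, 0.16493172]), np.float64(0.04122699700826128), np.float64(0.0005359190502429295), 119)
green [[181, 207, 44, 44, 912], [138, 222, 20, 23, 239]]
  collar (array([0.51875028, 0.0761213 ]), np.float64(0.04067428517647834), np.float64(0.0003848967564430327), 104)
red [[228, 200, 45, 45, 1012], [188, 215, 25, 25, 307]]
  collar (array([ 0.53099566, -0.01278331]), np.float64(0.04163406462756872), np.float64(0.00040012335203755954), 88)
yellow [[276, 194, 44, 44, 1019], [238, 208, 24, 25, 387]]
  collar (array([ 0.54330857, -0.10177505]), np.float64(0.041395497006308284), np.float64(0.0005026427221786981), 119)
```

View pics/z.png

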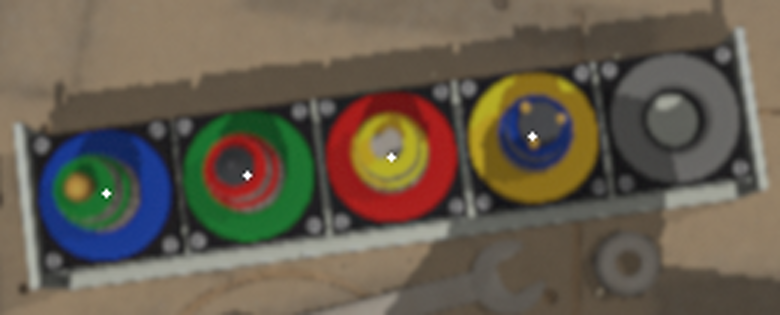

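Collar radii come out at 41 mm and the spacing at about 89.7 mm, both as they should be. I'll fit the row jointly and check it against the grey pocket in both views.

Run:
```python
from h import *
P=np.array([[0.50680355, 0.16493172],[0.51875028, 0.0761213 ],[ 0.53099566, -0.01278331],[ 0.54330857, -0.10177505]])
c=P.mean(0);dr=np.linalg.svd(P-c)[2][0];dr*=-np.sign(dr[1])
Q=np.array([c+dr*.09*(i-1.5) for i in range(5)]);print(Q.round(4).tolist(),(Q[:4]-P).round(4).tolist(),dr)
np.save("Q.npy",Q)
for n in("top","side"):
    d=dict(np.load(n+"0.npz"));o=d["frame"][:,:,::-1].copy();
    s=4; x0,y0,w,h=(310,175,70,65) if n=="top" else (230,190,110,120)
    o=cv2.resize(o[y0:y0+h,x0:x0+w],None,fx=s*1.25,fy=s*1.25,interpolation=cv2.INTER_CUBIC);s=5
    for i in range(5):
        for r,cl in((.041,(255,255,0)),(.017,(255,0,255))):
            if i<4 and r<.02: continue
            pts=np.array([proj(d,[Q[i,0]+r*np.cos(a),Q[i,1]+r*np.sin(a),.088]) for a in np.linspace(0,6.283,60)])
            pts=((pts-[x0,y0]+.5)*s).astype(int);cv2.polylines(o,[pts],True,cl,1)
    cv2.imwrite(f"pics/chk_{n}.png",o)
```

```text
[[0.5066, 0.1654], [0.5189, 0.0762], [0.5311, -0.013], [0.5433, -0.1021], [0.5555, -0.1913]] [[-0.0002, 0.0004], [0.0001, 0.0001], [0.0001, -0.0002], [-0.0, -0.0004]] [ 0.13569328 -0.99075089]
```

View pics/chk_top.png

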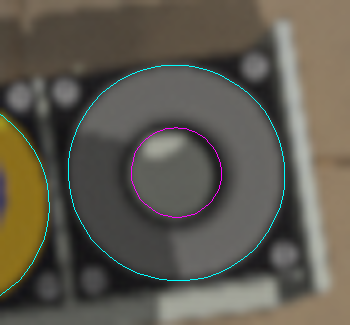

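View pics/chk_side.png

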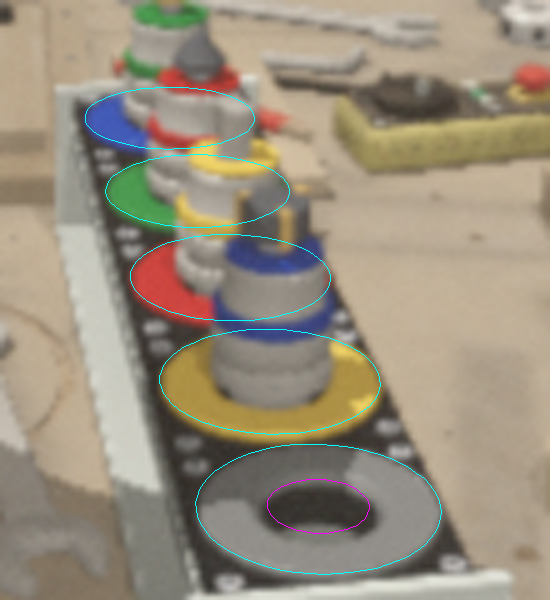

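The pink and cyan overlays sit on the grey collar and hole in both views, to within about 1 px (1–1.5 mm). Next I check IK, then move above the blue tool, which stands in the yellow pocket.

```bash
cat >> h.py <<'E'
from scipy.spatial.transform import Rotation as Ro
Q=np.load("Q.npy")
n=np.array([.99075,.13569,0]);n/=np.linalg.norm(n)
def quat(sg):
    x=np.array([0,0,-1.]);z=sg*n;return Ro.from_matrix(np.c_[x,np.cross(z,x),z]).as_quat()
HP=0.0187
ZG=.088+.0375+.005-HP   # TCP height at the seat, gripping 5 mm above the point
E
python3 - <<'E'
from h import *
from bench import env,kinematics,monitor
for sg in(1,-1):
  for q in Q:
    for z in(ZG,ZG+.09,.275):
        j=kinematics.ik([*q,z],quat(sg));print(sg,q.round(3),round(z,3),None if j is None else np.round(j,2))
E
```

```text
1 [0.507 0.165] 0.112 [ 0.1   0.45  1.63 -0.    1.06 -0.04]
1 [0.507 0.165] 0.202 [ 0.1   0.35  1.52 -0.    1.27 -0.04]
1 [0.507 0.165] 0.275 [ 0.1   0.3   1.4  -0.    1.44 -0.04]
1 [0.519 0.076] 0.112 [-0.08  0.44  1.65 -0.    1.05 -0.21]
1 [0.519 0.076] 0.202 [-0.08  0.34  1.55 -0.    1.26 -0.21]
1 [0.519 0.076] 0.275 [-0.08  0.28  1.42 -0.    1.44 -0.21]
1 [ 0.531 -0.013] 0.112 [-0.25  0.45  1.63 -0.    1.06 -0.38]
1 [ 0.531 -0.013] 0.202 [-0.25  0.35  1.52 -0.    1.27 -0.38]
1 [ 0.531 -0.013] 0.275 [-0.25  0.3   1.4  -0.    1.44 -0.38]
1 [ 0.543 -0.102] 0.112 [-0.4   0.49  1.57 -0.    1.08 -0.53]
1 [ 0.543 -0.102] 0.202 [-0.4   0.4   1.46 -0.    1.29 -0.53]
1 [ 0.543 -0.102] 0.275 [-0.4   0.35  1.34 -0.    1.46 -0.53]
1 [ 0.555 -0.191] 0.112 [-0.53  0.56  1.45 -0.    1.13 -0.67]
1 [ 0.555 -0.191] 0.202 [-0.53  0.47  1.34 -0.    1.32 -0.67]
1 [ 0.555 -0.191] 0.275 [-0.53  0.43  1.22 -0.    1.49 -0.67]
-1 [0.507 0.165] 0.112 None
-1 [0.507 0.165] 0.202 None
-1 [0.507 0.165] 0.275 None
-1 [0.519 0.076] 0.112 None
-1 [0.519 0.076] 0.202 None
-1 [0.519 0.076] 0.275 None
-1 [ 0.531 -0.013] 0.112 [-0.25  0.45  1.63 -0.    1.06  2.76]
-1 [ 0.531 -0.013] 0.202 [-0.25  0.35  1.52 -0.    1.27  2.76]
-1 [ 0.531 -0.013] 0.275 [-0.25  0.3   1.4  -0.    1.44  2.76]
-1 [ 0.543 -0.102] 0.112 [-0.4   0.49  1.57 -0.    1.08  2.61]
-1 [ 0.543 -0.102] 0.202 [-0.4   0.4   1.46 -0.    1.29  2.61]
-1 [ 0.543 -0.102] 0.275 [-0.4   0.35  1.34 -0.    1.46  2.61]
-1 [ 0.555 -0.191] 0.112 [-0.53  0.56  1.45 -0.    1.13  2.47]
-1 [ 0.555 -0.191] 0.202 [-0.53  0.47  1.34 -0.    1.32  2.47]
-1 [ 0.555 -0.191] 0.275 [-0.53  0.43  1.22 -0.    1.49  2.47]
```

```bash
cat >> h.py <<'E'
from bench import env,kinematics,monitor,eyes,job
def st(tag=""):
    s=monitor.sense();print(tag,"t%.2f"%s["clock"],"p",s["position"].round(4),"F",s["contact_force"].round(1),"M",s["ft_torque"].round(2),"gap %.3f"%s["finger_gap"]);return s
def shot(name):
    for c in("top","side"):
        d=eyes.grab_frame(c);np.savez(f"{name}_{c}.npz",**d);cv2.imwrite(f"pics/{name}_{c}.png",d["frame"][:,:,::-1])
E
python3 - <<'E'
from h import *
env.reach([*Q[3],.25],quat(1));st("hover")
print(env.movel([*Q[3],ZG],.12,guard=15));st("down")
env.close_gripper(60);st("closed")
shot("a")
E
```

```text
hover t2.13 p [ 0.5431 -0.1029  0.2499] F [ 0.1 -0.   0.4] M [-0.01 -0.01  0.05] gap 1.000
False
down t3.43 p [ 0.5436 -0.1023  0.1125] F [ 0.4 -0.7  1.3] M [-0.03  0.06 -0.05] gap 0.998
closed t3.91 p [ 0.5437 -0.1022  0.1123] F [0.2 0.3 4.5] M [ 0.03 -0.15  0.01] gap 0.479
```

View pics/a_side.png

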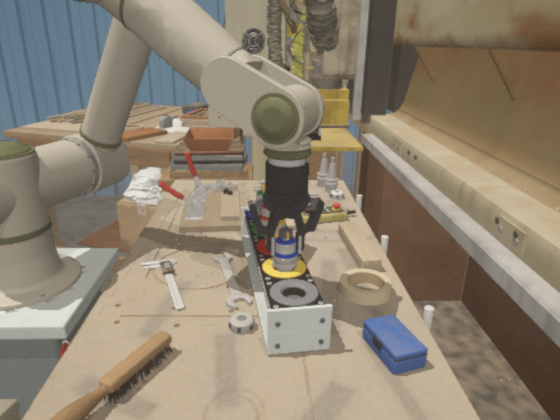

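The grip closed at gap 0.48 (about 41 mm), on the nut, with almost no side force. I'll lift it and look.

Run:
```python
from h import *
env.hold(.2)
print(env.movel([*Q[3],ZG+.01],.05));st("lift10")
env.movel([*Q[3],ZG+.095],.1);env.hold(.3);st("lift")
p=.5*(Q[3]+Q[4]); env.movel([*Q[4],ZG+.095],.12);env.hold(.3);st("over grey")
shot("b")
```

```text
False
lift10 t4.56 p [ 0.543  -0.102   0.1215] F [-0.1 -0.3 -5.1] M [-0.02  0.02 -0.02] gap 0.478
lift t5.86 p [ 0.5432 -0.1021  0.2065] F [ 0.8  0.9 -5.6] M [0.01 0.   0.02] gap 0.480
over grey t7.06 p [ 0.5555 -0.1909  0.2069] F [ 0.3 -0.5 -5. ] M [-0.05  0.01 -0.02] gap 0.476
```

View pics/b_side.png

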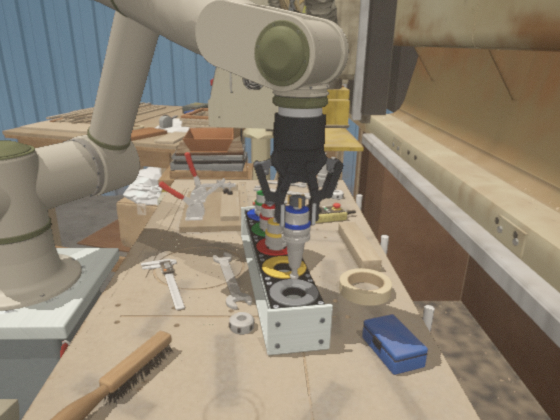

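View pics/b_top.png

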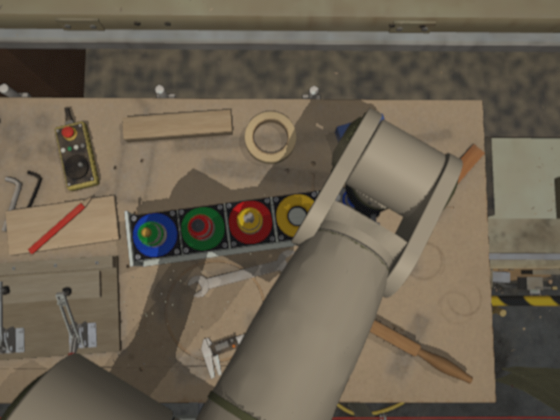

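The blue tool hangs upright in the gripper at about (295,230) in the side view, just above the grey pocket. I'll lower it under guard.

```bash
cat >> h.py <<'E'
def place(i,z0=ZG+.095,dxy=(0,0)):
    q=Q[i]+np.array(dxy)
    g=env.movel([*q,ZG+.035],.1,guard=12)
    if g: st("STOP high");return False
    g=env.movel([*q,ZG-.003],.04,guard=10);s=st("guard %s"%g)
    return s["position"][2]<ZG+.003
E
python3 - <<'E'
from h import *
print(place(4)); env.hold(.2); st()
E
```

```text
guard True t8.72 p [ 0.5553 -0.1912  0.1123] F [-1.4  0.2  4.7] M [ 0.14  0.19 -0.03] gap 0.479
True
 t8.92 p [ 0.5553 -0.1912  0.1123] F [-1.2  1.2  5.4] M [ 0.1   0.15 -0.04] gap 0.479
```

It touched at the same height as in its old seat (0.1123). I'll release it and take the yellow tool (red pocket) to the yellow pocket.

```bash
cat >> h.py <<'E'
def pick(i):
    env.movel([*Q[i],ZG],.12,guard=15) and print("GUARD");st("down")
    env.close_gripper(60);env.hold(.2);s=st("closed");return .44<s["finger_gap"]<.52
def lift(i,dz=.095):
    env.movel([*Q[i],ZG+.01],.05);st("l10");env.movel([*Q[i],ZG+dz],.1)
def off(i,z=ZG+.095):
    env.release();env.movel([*Q[i],z],.15)
E
python3 - <<'E'
from h import *
off(4);env.movel([*Q[2],ZG+.095],.2)
if pick(2):
    lift(2);env.movel([*Q[3],ZG+.095],.12);env.hold(.2);st("over");shot("c")
    print(place(3));env.hold(.2);st();shot("d")
E
```

```text
down t12.21 p [ 0.5315 -0.0132  0.1125] F [-0.2  0.2  0.3] M [-0.03 -0.07  0.02] gap 1.000
closed t12.88 p [ 0.5316 -0.013   0.1124] F [0.1 1.3 5.4] M [ 0.09 -0.19 -0.02] gap 0.476
l10 t13.23 p [ 0.5307 -0.0129  0.1214] F [-0.9  0.2 -5.4] M [-0.05 -0.03  0.07] gap 0.478
over t15.33 p [ 0.5433 -0.1015  0.2069] F [-0.8  0.1 -6. ] M [-0.05 -0.08 -0.  ] gap 0.477
guard True t16.99 p [ 0.5431 -0.1021  0.1123] F [-1.3  0.2  5.5] M [ 0.07  0.18 -0.02] gap 0.477
True
 t17.19 p [ 0.5431 -0.1021  0.1124] F [-1.9  1.1  4.6] M [ 0.05  0.25 -0.02] gap 0.478
```

View pics/d_side.png

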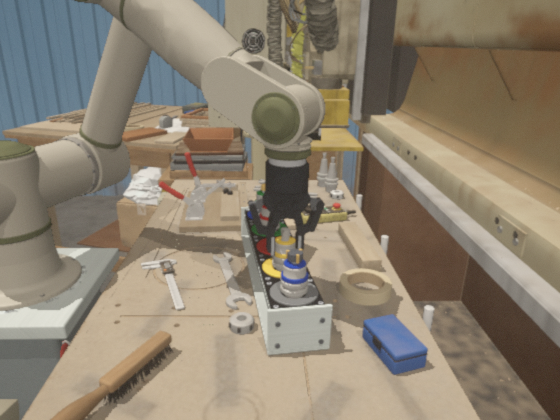

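The blue tool stands upright in grey at (294,280), and the yellow tool is in yellow at (284,255). Next come red and then green.

Run:
```python
from h import *
def mv(a,b):
    env.movel([*Q[a],ZG+.095],.2)
    if not pick(a): return False
    lift(a);env.movel([*Q[b],ZG+.095],.12);env.hold(.2);st("over")
    ok=place(b);env.hold(.2);st(str(ok));return ok
off(3)
if mv(1,2):
    off(2)
    if mv(0,1):
        shot("e");off(1);env.movel([*Q[1],.28],.15);st("up")
```

```text
down t20.58 p [0.5193 0.0761 0.1125] F [-0.  -0.4  0.5] M [ 0.02 -0.02  0.05] gap 1.002
closed t21.26 p [0.5194 0.0762 0.1123] F [ 0.8 -0.3  5.2] M [ 0.12 -0.27 -0.03] gap 0.478
l10 t21.61 p [0.5184 0.0762 0.1214] F [-0.3  0.3 -5.6] M [-0.02  0.01 -0.01] gap 0.478
over t23.71 p [ 0.531  -0.0124  0.2069] F [-0.4  0.2 -6.2] M [ 0.    0.07 -0.04] gap 0.473
guard True t25.27 p [ 0.5309 -0.0129  0.1123] F [-1.8 -0.2  4.8] M [ 0.05  0.23 -0.01] gap 0.474
True t25.47 p [ 0.5308 -0.0129  0.1123] F [-1.5 -0.5  6.1] M [0.01 0.23 0.05] gap 0.481
down t28.76 p [0.5071 0.1653 0.1125] F [-0.3 -0.8  0.3] M [ 0.02  0.05 -0.06] gap 1.003
closed t29.43 p [0.5071 0.1655 0.1123] F [0.7 1.1 5. ] M [ 0.15 -0.28  0.03] gap 0.482
l10 t29.78 p [0.5062 0.1653 0.1214] F [ 0.   0.  -7.3] M [ 0.02 -0.03  0.  ] gap 0.475
over t31.88 p [0.5188 0.0768 0.2068] F [ 1.1  0.1 -6.8] M [-0.02 -0.01  0.06] gap 0.477
guard True t33.44 p [0.5187 0.0762 0.1123] F [-0.8 -0.1  4.7] M [ 0.02  0.18 -0.05] gap 0.476
True t33.64 p [0.5187 0.0762 0.1124] F [-1.8 -0.9  4.2] M [ 0.03  0.13 -0.02] gap 0.477
up t35.68 p [0.5185 0.0762 0.2787] F [-0.2  0.3 -0.7] M [-0.03 -0.03 -0.02] gap 1.001
```

View pics/e_side.png

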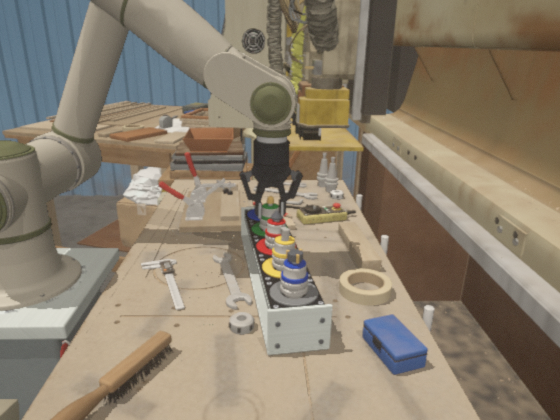

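All three stand upright in their own pockets: yellow (285,252), red (275,235), green (270,215). Last is the blue tool, from grey to blue, carried with its stud end above the other cutters.

Run:
```python
from h import *
D=.175
env.movel([*Q[4],ZG+D],.25)
if pick(4):
    lift(4,D);env.hold(.2);env.movel([*Q[0],ZG+D],.15);env.hold(.3);st("over")
    env.movel([*Q[0],ZG+.095],.1);env.hold(.2)
    ok=place(0);env.hold(.2);st(str(ok));
    if ok:
        off(0,.28)
        env.reach([.15,-.5,.28],quat(1)) if kinematics.ik([.15,-.5,.28],quat(1)) is not None else env.set_joints([-1.511,.313,1.498,0,1.331,-.223])
        env.hold(.3);st("away");shot("f")
```

```text
down t38.52 p [ 0.5558 -0.1915  0.1124] F [ 0.5 -0.4 -0.1] M [ 0.03 -0.04 -0.  ] gap 1.002
closed t39.20 p [ 0.5557 -0.1914  0.1122] F [0.8 0.3 4.2] M [-0.02 -0.06 -0.06] gap 0.480
l10 t39.55 p [ 0.5552 -0.1911  0.1215] F [-0.   0.6 -4.7] M [ 0.01 -0.08  0.01] gap 0.476
over t44.40 p [0.5067 0.1653 0.2868] F [ 0.1 -0.1 -5.7] M [-0.04 -0.04  0.05] gap 0.477
guard True t47.11 p [0.5064 0.1653 0.1121] F [-1.4 -0.1  5.7] M [-0.1   0.17 -0.  ] gap 0.478
True t47.31 p [0.5065 0.1653 0.1122] F [-0.6 -0.6  4.5] M [-0.01  0.14  0.05] gap 0.476
away t52.06 p [ 0.1502 -0.4999  0.28  ] F [-0.3  0.  -1. ] M [0.01 0.01 0.03] gap 1.000
```

View pics/f_side.png

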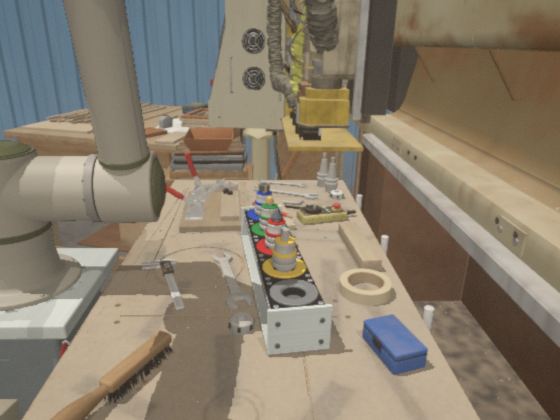

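View pics/f_top.png

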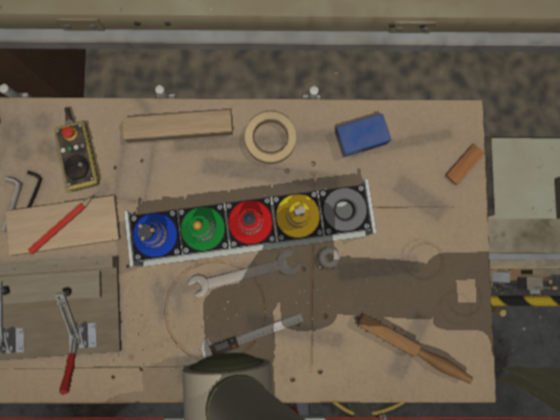

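In the top view each tool stands in its own colour, from blue (155,235) to yellow (298,215), and grey (345,210) is empty. The side view shows all four upright and down on their flanges.

Run:
```python
from h import *
print(job.hand_in());st()
```

```text
the job is handed in; nothing more can be done
None
the job is handed in; nothing more can be done
```

All four tools now stand in the pockets of their own colour, the grey pocket is empty, and the job is handed in. I parked blue in grey, moved yellow, red and green one pocket along each, then carried blue high over the row to its own pocket.

- **Seating:** every tool touched down with the gripper at 0.112 m, the same height as when it was picked up from its seat.
- **Forces and time:** side forces stayed under about 2 N and vertical readings under about 8 N wherever I sampled them. The clock read 52 s of the 102 s allowed at the last reading before hand-in.
- **Final pictures:** both views, taken with the arm well clear, show the four tools upright in matching colours.
- **Disagreements:** the only one was about 1–1.5 mm between the two camera views in the first measurement, which is within the calibration. No check failed.

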